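# Make up the immersion kit and the staining kit

### The job

Make up two microscopy kits from the stock on the bench. The blue tray gets the round grey-white objective case and the cream bottle with the red pointed cap; the orange tray gets the pink dish, the clear cover-glass box and the dark brown bottle. Set each thing upright and centred in the white outline of its own shape, the box turned to lie along its outline, and leave the black USB stick and the yellow note pad where they are.

Things in the scene. Friction and masses are not known exactly. Their poses are not given: they have to be found in the camera images.
- pink_dish: Round lidded plastic dish with pink filling, 58 mm across the lid (the fingers meet about 54 to 56 mm), 14 mm high, lying flat. Origin: centre of its underside, z up. Grip it across the rim.
- usb_stick: Small black USB stick with a bright metal plug, 17 x 49 mm, 8 mm thick, lying flat. Not part of either kit: it stays where it is. Origin: centre of its underside, z up.
- oil_bottle: Small cream bottle with a pointed red cap (immersion oil), standing, 67 mm high; body 28 mm square in plan and about 38 mm high, the red cap tapers above it. Origin: centre of its underside, z up; x and y are square to its flat sides. Grip it across two flat sides of the body, about 25 mm above the underside.
- stain_bottle: Dark brown round dropper bottle with a black cap (stain), standing, 87 mm high; body 38 mm across up to about 55 mm, the cap narrower. Origin: centre of its underside, z up. Grip it round the body, about 35 mm above the underside.
- cover_box: Small clear, pale rectangular plastic box of cover glasses, lid shut, 36 mm along its x over the hinge (30 mm across the side walls, where the fingers meet it) by 52 mm along its y, 18 mm high; the lid stays shut. Origin: centre of its underside, z up. Grip it across its narrow width (x).
- lens_case: Round grey-white screw case of a microscope objective, standing on its black foot, 66 mm high; foot 42 mm across up to 22 mm, barrel 39 mm across above it. Origin: centre of its underside, z up. Grip it round the barrel, about 40 mm above the underside.
- note_pad: Pad of yellow sticky notes, 38 x 50 mm, 12 mm thick, lying flat. Not part of either kit: it stays where it is. Origin: centre of its underside, z up.
- blue_tray: Shallow fixed tray, blue shell, grey liner, white outlines; 175 mm along x, 150 mm along y. Origin: centre of its underside; things rest 4 mm above it, the rim is 7 mm high. Outlines, all at y = 0: ring 54 mm across for the objective case at x = +40 mm (end far from the robot), 40 mm square for the oil bottle at x = -40 mm (near end).
- orange_tray: Shallow fixed tray, orange shell, grey liner, white outlines; 250 mm along x, 150 mm along y. Origin: centre of its underside; things rest 4 mm above it, the rim is 7 mm high. Outlines, all at y = 0: ring 66 mm across for the dish at x = +80 mm (end far from the robot), rectangle 60 (x) by 44 (y) mm for the box at x = 0, ring 48 mm across for the stain bottle at x = -80 mm (near end).
Things that resemble listed ones, but are neither listed nor needed, are in the scene too. There is more than one size of the lens_case; the job needs the largest. What is shaped like the oil_bottle but green is not meant.

How it is judged:
By the outcome, as a careful person would: the job done as asked, in the order asked, and still so for the second after the job is handed in, with the robot touching nothing.
It also fails if it takes over 144 s, if anything falls off the work surface, if the arm or the gripper's body presses on something with over 40 N, if the wrist force passes 120 N, or if a joint passes its speed limit or range.

### The arm

A 7-joint arm with a two-finger parallel gripper is mounted at the origin on a cart in front of the work surface, level with it; the furniture and walls round the work are solid. World frame = base frame: x ahead of the robot, y to its left, z up, the work surface at z = 0. Lengths are in mm, angles in rad, forces in N, time in s.
With the tool pointing down it reaches from about 425 to 825 mm from the base axis. Payload 3.6 kg.
Tool frame: the origin (TCP) lies between the finger pads; the fingertips stand 14 mm ahead of it and the grasp point (between the pads) lies 5 mm behind it (manip.nose_length is the z of the fingertips in the tool frame, in mm); z points along the fingers, y is the line along which they close (so a half turn about z gives the same grasp; the last joint's range is limited). The gripper opens to 93 mm and grips with 3 to 60 N. Pads are 15 mm wide; open, the fingers measure 128 mm over their backs; the gripper's body (75 mm by 188 mm) begins 65 mm behind the grasp point.
Start: joints at [-1.175, 0.615, -0.013, 1.423, 0.008, 1.103, -0.04], TCP at [266.077, 593.014, 232.64] pointing down, gripper open.
Joint ranges: [-3.12, 3.12], [-0.3, 2.06], [-1.34, 1.32], [0.26, 2.42], [-1.36, 4.5], [0.01, 1.98], [-2.84, 2.84]. Speed limits (rad/s): [2.79, 2.79, 3.14, 3.14, 3.14, 3.14, 3.14].

### API

Orientations are given as a unit quaternion [x, y, z, w].
In Python, from station import manip gives the robot as it stands.
- The arm moves only by the shell command python3 -m inch 'ROWS' [FORCE]. ROWS is JSON, a list of rows, each a list of 3 entries, a list of its own where there are three numbers: the closure, from -1 (fully open) to 1 (shut), then the shift along the tool's x, y, z in cm, then the turn about the tool's z in rad. In form: [[claw, [tx, ty, tz], spin], ...]. A call has 1 to 20 rows; each row shifts and turns the commanded pose from where the row before left it, along the tool's axes as they then stand; what a row does not reach is not made up. A row lasts 1/12 s, in which the tool goes at most 41.7 mm and 7.16 degrees, less where a joint would pass 70% of its speed; a pose out of reach is approached as far as the arm can. A call with a gripper value outside its range is refused whole. The fingers move at their own pace and stop on an object; FORCE is the grip in N (left out, the last holds). Time passes only in rows, so rows that do not move let the fingers close. It gives the time, the measured TCP pose, the force, the opening and the grip force at its end, in the units of the state.
- manip.state(): the state, without advancing time (a new reading comes with each control period).
- manip.snapshot(name): name is "side" or "top" or "wrist"; returns a dict with "pixels" (400x640x3 uint8, blue, green, red), "camera_matrix" (3x3 intrinsics, pixels), "R" (3x3) and "t" (3): a world point X has camera coordinates R X + t. Camera axes: x right, y down, z forward; pixel columns grow to the right and rows downward; lengths in mm; the calibration is good to about 2 mm. The wrist camera is an equidistant fisheye: a pixel r from the principal point sees the ray r / f radians off the axis. A picture is of the moment at which its call begins. There is no depth.
- manip.hand_in(): hands the job in; it is judged then, once.
Trained networks look in a picture, given as the dict that the camera call returned (one of the last four; its "shot" number tells which), for a name from the list of things; names that differ only in an ending like _2 or _b are one class to them, and where a whole thing is asked for, a point or a joint stands for the part that bears it (a point fixed in the world has none). Each returns a list of dicts, best first, with "confidence" (0 to 1); they miss things now and then, are a little off and sometimes report something else, mostly with a low value. They report only what shows in the picture. A call takes as long as a camera call. They do not tell look-alikes from the thing itself.
- manip.recognise(target, picture): "point" ([x, y, z] in mm, in world coordinates, good to about 4 mm: the middle of the surface that is visible of it).
- manip.landmark_of(target, picture): "point" ([x, y, z] in mm, in world coordinates, good to about 4 mm: a listed point, or the origin of a listed thing).
The state is a dict: "clock": time; "joint_pos": joint angles; "joint_vel": joint speeds; "tau": joint torques, N m; "ee_pos": TCP position; "tool_rot": TCP orientation; "force": force on the tool from outside, world axes, zero at the start; "ft_torque": the same for the moment, N m; "grip_width": finger opening in mm; "finger_force": force on a finger pad.
Only numpy, scipy, OpenCV 4.12 (cv2) and the standard library are available. Lean on these libraries where they do the work, as an engineer would, in place of code of your own. Each camera call takes 0.05 s, during which the arm holds its last target. There are 200 camera calls.

## Working session

There is one attempt and no reset: what is moved stays moved. The work goes in short steps, Python scripts to look and compute and a shell command to move; the robot and the scene stay as the last step left them, time stands still between calls to the robot, and variables do not carry over. Pictures are saved under pics/ and viewed, at most 16 in all, crops included, and the job is handed in when it is done.

```bash
mkdir -p pics; ls
python3 - <<'E'
from station import manip
import cv2
s=manip.state();print(s)
for n in ("top","side"):
    p=manip.snapshot(n);cv2.imwrite(f"pics/{n}0.png",p["pixels"])
    print(n,p["camera_matrix"],p["R"],p["t"])
    for t in ["pink_dish","usb_stick","oil_bottle","stain_bottle","cover_box","lens_case","note_pad","blue_tray","orange_tray"]:
        for d in manip.landmark_of(t,p): print(t,[round(float(v)) for v in d["point"]],round(d["confidence"],2))
E
```

```text
pics
{'clock': 0.0, 'joint_pos': array([-1.17551441,  0.61591265, -0.01260503,  1.42487926,  0.0081121 ,
        1.10342014, -0.04041221]), 'joint_vel': array([ 0.00069008, -0.00086017, -0.00126764,  0.00018757, -0.00011543,
        0.00029076,  0.00074955]), 'tau': array([-1.31062214e-05, -4.58937836e+01,  2.08761636e-01, -1.65747035e+01,
       -6.11513830e-02,  2.04784109e-02,  2.13836388e-04]), 'ee_pos': array([265.79153928, 592.34354492, 231.4919569 ]), 'tool_rot': array([ 2.09306400e-01,  9.77849263e-01, -1.26145013e-03, -2.42069160e-04]), 'force': array([ 0.09108627, -0.53354888,  0.33804184]), 'ft_torque': array([ 0.03280973,  0.00908579, -0.00236896]), 'finger_force': 0.0, 'grip_width': 92.98099245142183}
top [[468.85264531   0.         316.84414105]
 [  0.         468.85264531 196.72519394]
 [  0.           0.           1.        ]] [[-0.02585961 -0.99960509  0.01099781]
 [-0.99553861  0.02475266 -0.09105046]
 [ 0.09074228 -0.01330327 -0.99578555]] [ -40.77545102  536.600593   1107.02350442]
pink_dish [450, 278, 4] 0.75
usb_stick [566, 163, 3] 0.55
oil_bottle [459, 55, -3] 
[... 377 characters left out ...]
2]
 [  0.         475.79455215 205.23406382]
 [  0.           0.           1.        ]] [[-0.79689876 -0.60397397  0.01295429]
 [-0.33512386  0.42412617 -0.84131385]
 [ 0.50263741 -0.67478326 -0.5403917 ]] [410.48470799 235.21938236 838.03796348]
pink_dish [448, 275, -1] 0.85
usb_stick [565, 162, -3] 0.49
oil_bottle [376, 57, -2] 0.74
oil_bottle [454, 56, -2] 0.63
oil_bottle [528, -163, -1] 0.28
stain_bottle [676, 50, 0] 0.59
stain_bottle [445, 158, 0] 0.38
stain_bottle [556, 269, 0] 0.22
cover_box [559, 272, -1] 0.68
lens_case [445, 163, 1] 0.81
lens_case [369, 128, 1] 0.76
lens_case [368, 192, -1] 0.61
note_pad [560, 38, 0] 0.68
orange_tray [531, -164, 1] 0.8
orange_tray [558, 270, 2] 0.23
```

View pics/top0.png

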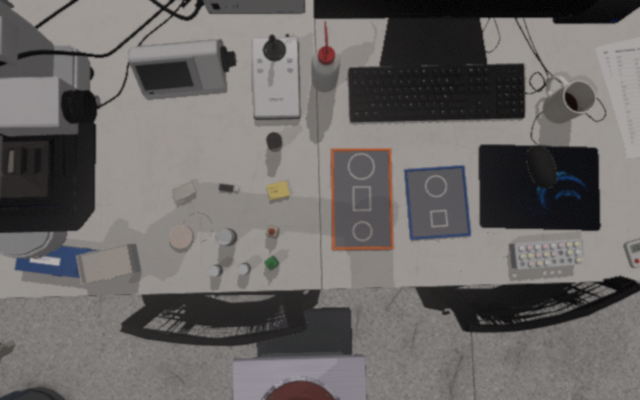

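View pics/side0.png

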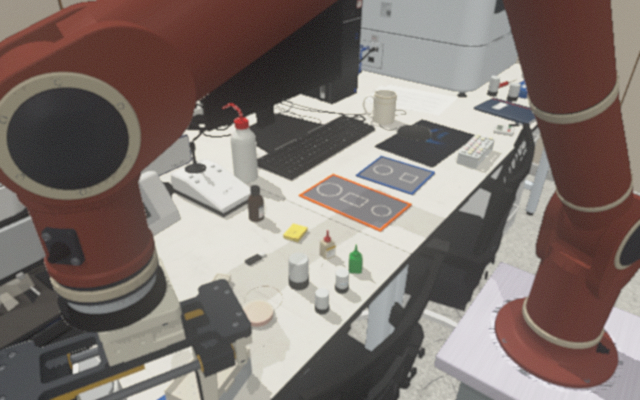

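```bash
cat > h.py <<'E'
import numpy as np,cv2
from station import manip
from scipy.spatial.transform import Rotation as Rot
def world(p,uv,z):
    K,R,t=map(np.asarray,(p["camera_matrix"],p["R"],p["t"]))
    r=np.atleast_2d(uv).astype(float)
    n=(r-K[:2,2])/K[0,0]
    if p.get("fish"):
        th=np.linalg.norm(n,axis=1,keepdims=True); d=np.c_[n/np.maximum(th,1e-9)*np.sin(th),np.cos(th)]
    else: d=np.c_[n,np.ones(len(n))]
    d=d@R; c=-R.T@t
    return c+d*((z-c[2])/d[:,2])[:,None]
def pix(p,X):
    K,R,t=map(np.asarray,(p["camera_matrix"],p["R"],p["t"]))
    c=np.atleast_2d(X)@R.T+t
    if p.get("fish"):
        r=np.linalg.norm(c[:,:2],axis=1,keepdims=True);n=c[:,:2]/np.maximum(r,1e-9)*np.arctan2(r,c[:,2:])
    else: n=c[:,:2]/c[:,2:]
    return n*K[0,0]+K[:2,2]
def yaw(): # angle of tool y axis (closing line) in world, deg
    y=Rot.from_quat(manip.state()["tool_rot"]).as_matrix()[:,1]; return np.degrees(np.arctan2(y[1],y[0]))
def go(target,closing=None,zt=None):
    """cm shift in tool axes to reach target xyz (mm); spin to bring closing line to 'closing' deg"""
    s=manip.state();R=Rot.from_quat(s["tool_rot"]).as_matrix()
    d=R.T@(np.array(target)-s["ee_pos"])/10
    a=0
    if closing is not None:
        a=-((closing-yaw()+90)%180-90) # tool z down
    print("clock %.2f"%s["clock"],"at",s["ee_pos"].round(1),"yaw %.1f"%yaw(),"shift cm",d.round(2),"dist",round(np.linalg.norm(d),1),"spin rad %.3f"%np.radians(a))
E
python3 - <<'E'
from h import *
p=manip.snapshot("top");im=p["pixels"]
c=im[125:290,155:300];cv2.imwrite("pics/c1.png",cv2.resize(c,None,fx=3.6,fy=3.6,interpolation=cv2.INTER_CUBIC))
hsv=cv2.cvtColor(im,cv2.COLOR_BGR2HSV).astype(int)
def rect(name,m,roi,z):
    k=np.zeros(m.shape,bool);x0,y0,x1,y1=roi;k[y0:y1,x0:x1]=1
    vs=np.argwhere(m&k)[:,::-1]
    w=world(p,vs,z)[:,:2]; r=cv2.minAreaRect(w.astype(np.float32)); print(name,len(vs),r)
H,S,V=hsv[...,0],hsv[...,1],hsv[...,2]
rect("orange",(H<15)&(S>120)&(V>90),(320,140,400,260),7)
rect("blue",(H>95)&(H<125)&(S>110),(400,160,475,245),7)
rect("white_o",(V>140)&(S<50),(337,153,388,245),4)
w=(V>140)&(S<50)
for n,roi in dict(dish=(343,150,380,183),box=(348,184,376,213),stain=(348,217,378,245),lens=(420,172,452,202),oil=(426,206,452,231)).items(): rect(n,w,roi,4)
E
```

```text
orange 690 ((530.2584228515625, -163.67633056640625), (147.54420471191406, 246.53465270996094), 89.04876708984375)
blue 259 ((516.7520751953125, -349.5154113769531), (169.70530700683594, 144.6839141845703), 2.5724666118621826)
white_o 0 ((0.0, 0.0), (0.0, 0.0), 0.0)
dish 0 ((0.0, 0.0), (0.0, 0.0), 0.0)
box 0 ((0.0, 0.0), (0.0, 0.0), 0.0)
stain 0 ((0.0, 0.0), (0.0, 0.0), 0.0)
lens 0 ((0.0, 0.0), (0.0, 0.0), 0.0)
oil 0 ((0.0, 0.0), (0.0, 0.0), 0.0)
```

View pics/c1.png

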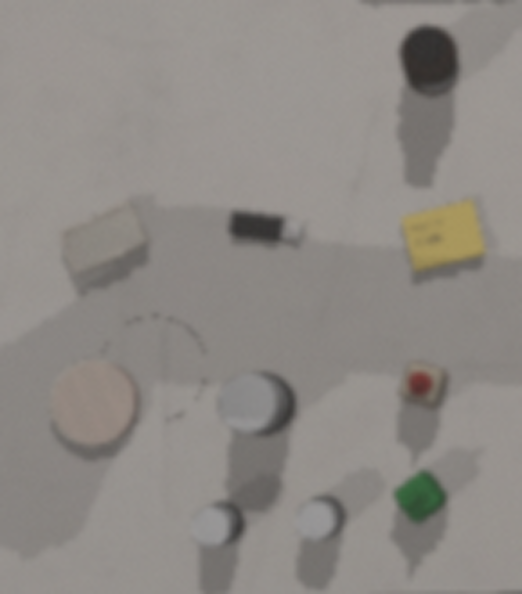

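Lens-case candidates at top pixels (226,237), (216,269) and (244,268). The crop shows (226,237) is clearly the largest, so that is the one. For the oil bottle, the cream one with the red cap is at (272,231); the green one at (271,262) is not meant.

Run:
```python
from h import *
go([445,164,170],90)
print(Rot.from_quat(manip.state()["tool_rot"]).as_matrix().round(3))
```

```text
clock 1.05 at [266.1 593.  232.6] yaw 65.8 shift cm [-33.88 -31.82   6.27] dist 46.9 spin rad -0.422
[[-0.912  0.409 -0.   ]
 [ 0.409  0.912 -0.   ]
 [-0.    -0.    -1.   ]]
```

```bash
python3 -m inch '[[-1,[-2.82,-2.65,0.52],0],[-1,[-2.82,-2.65,0.52],0],[-1,[-2.82,-2.65,0.52],0],[-1,[-2.82,-2.65,0.52],0],[-1,[-2.82,-2.65,0.52],0],[-1,[-2.82,-2.65,0.52],0],[-1,[-2.82,-2.65,0.52],0],[-1,[-2.82,-2.65,0.52],0],[-1,[-2.82,-2.65,0.52],0],[-1,[-2.82,-2.65,0.52],0],[-1,[-2.82,-2.65,0.52],0],[-1,[-2.82,-2.65,0.52],0],[-1,[0,0,0],-0.105],[-1,[0,0,0],-0.105],[-1,[0,0,0],-0.105],[-1,[0,0,0],-0.105],[-1,[0,0,0],0]]' 20
python3 - <<'E'
from h import *
go([445,164,170],90)
p=manip.snapshot("wrist");p["fish"]=1;cv2.imwrite("pics/w1.png",p["pixels"])
print(p["camera_matrix"],p["R"],p["t"])
for t in ["lens_case","pink_dish","oil_bottle","stain_bottle","cover_box","usb_stick","note_pad"]:
    for d in manip.landmark_of(t,p): print(t,[round(float(v)) for v in d["point"]],round(d["confidence"],2),pix(p,d["point"]).round())
E
```

```text
clock: 2.47
ee_pos: [445.0, 164.1, 170.4]
tool_rot: [0.0, 1.0, 0.0, 0.0]
force: [0.4, -0.4, -0.4]
grip_width: 93.2
finger_force: 0.0
clock 2.47 at [445.  164.1 170.4] yaw 90.0 shift cm [-0.   -0.01  0.04] dist 0.0 spin rad -0.001
[[309.70691629   0.         315.295872  ]
 [  0.         309.70691629 207.84724656]
 [  0.           0.           1.        ]] [[ 8.17339662e-04  9.99999665e-01  5.18222215e-05]
 [ 9.66584039e-01 -8.03312300e-04  2.56348687e-01]
 [ 2.56348643e-01 -1.59433417e-04 -9.66584372e-01]] [-165.12033921 -444.64594191  216.57413925]
lens_case [364, 196, 2] 0.96 [[346. 118.]]
lens_case [370, 128, 5] 0.77 [[279. 124.]]
lens_case [447, 166, 0] 0.63 [[316. 196.]]
pink_dish [448, 276, -2] 0.92 [[415. 197.]]
oil_bottle [452, 59, 3] 0.92 [[219. 201.]]
oil_bottle [378, 55, 0] 0.73 [[213. 134.]]
stain_bottle [668, 46, -2] 0.8 [[230. 351.]]
cover_box [564, 269, 0] 0.6 [[400. 290.]]
usb_stick [563, 159, 1] 0.5 [[310. 292.]]
```

View pics/w1.png

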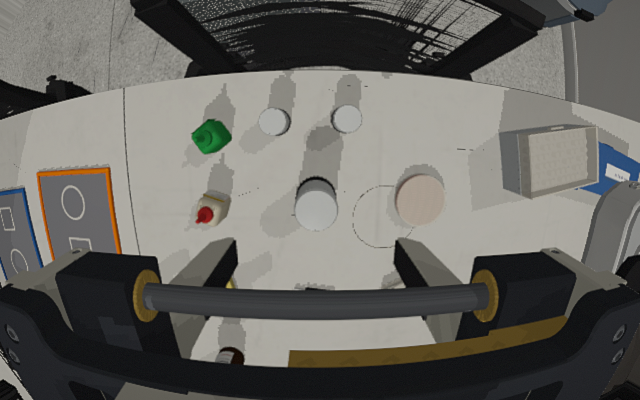

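The wrist view shows the large case at (316,205), the cream bottle at (210,212), the green one at (211,137) and the dish at (420,198).

Run:
```python
from h import *
p=manip.snapshot("wrist");p["fish"]=1
print(world(p,[[316,208],[295,207],[338,207],[316,230],[316,186]],66).round(1))
g=cv2.cvtColor(p["pixels"],cv2.COLOR_BGR2GRAY)
c=p["pixels"][165:245,180:350];cv2.imwrite("pics/c2.png",cv2.resize(c,None,fx=4.5,fy=4.5,interpolation=cv2.INTER_CUBIC))
```

```text
[[442.4 165.7  66. ]
 [441.4 147.6  66. ]
 [441.5 184.6  66. ]
 [462.3 165.6  66. ]
 [423.1 165.7  66. ]]
```

View pics/c2.png

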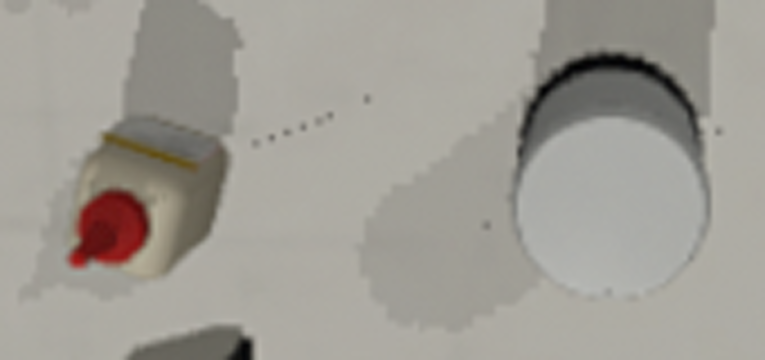

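```bash
python3 -m inch '[[-1,[0,0.15,3.3],0],[-1,[0,0,3.3],0],[-1,[0,0,3.3],0],[-1,[0,0,2.4],0],[-1,[0,0,1],0],[-1,[0,0,0],0],[1,[0,0,0],0],[1,[0,0,0],0],[1,[0,0,0],0],[1,[0,0,0],0],[1,[0,0,0],0],[1,[0,0,0],0],[1,[0,0,0],0],[1,[0,0,0],0],[1,[0,0,0],0]]' 25
python3 - <<'E'
from h import *
go([556.7,-347.7,140],92.6)
E
```

```text
clock: 4.17
ee_pos: [444.6, 165.6, 37.3]
tool_rot: [0.001, 1.0, -0.0, -0.0]
force: [-0.6, -0.2, 1.6]
grip_width: 38.9
finger_force: 25.0
clock 4.17 at [444.6 165.6  37.3] yaw 89.9 shift cm [-11.31 -51.31 -10.25] dist 53.5 spin rad -0.047
```

```bash
python3 -m inch '[[1,[0,0,-3.4],0],[1,[0,0,-3.4],0],[1,[0,0,-3.4],0],[1,[-0.81,-3.66,0],0],[1,[-0.81,-3.66,0],0],[1,[-0.81,-3.66,0],0],[1,[-0.81,-3.66,0],0],[1,[-0.81,-3.66,0],0],[1,[-0.81,-3.66,0],0],[1,[-0.81,-3.66,0],0],[1,[-0.81,-3.66,0],0],[1,[-0.81,-3.66,0],0],[1,[-0.81,-3.66,0],0],[1,[-0.81,-3.66,0],0],[1,[-0.81,-3.66,0],0],[1,[-0.81,-3.66,0],0],[1,[-0.81,-3.66,0],0],[1,[0,0,0],-0.047],[1,[0,0,0],0]]'
python3 - <<'E'
from h import *
go([556.7,-347.7,141],92.6)
p=manip.snapshot("wrist");p["fish"]=1;cv2.imwrite("pics/w2.png",p["pixels"])
for n in ("blue_tray","orange_tray"):
  for d in manip.landmark_of(n,p): print(n,d["point"],d["confidence"])
for n,xy in dict(lens=(556.7,-347.7),oil=(476.8,-351.3),dish=(610,-165),box=(530,-164),stain=(450,-162)).items(): print(n,pix(p,[*xy,4]).round())
E
```

```text
clock: 5.75
ee_pos: [555.5, -350.3, 137.9]
tool_rot: [-0.02, 1.0, -0.0, -0.001]
force: [0.0, 0.3, -1.5]
grip_width: 38.8
finger_force: 25.0
clock 5.75 at [ 555.5 -350.3  137.9] yaw 92.3 shift cm [-0.13  0.25 -0.31] dist 0.4 spin rad -0.005
blue_tray [519.9, -351.4, 0.0] 0.86
orange_tray [527.7, -166.2, -0.5] 0.92
lens [[317. 204.]]
oil [[317. 119.]]
dish [[478. 257.]]
box [[492. 187.]]
stain [[501. 112.]]
```

View pics/w2.png

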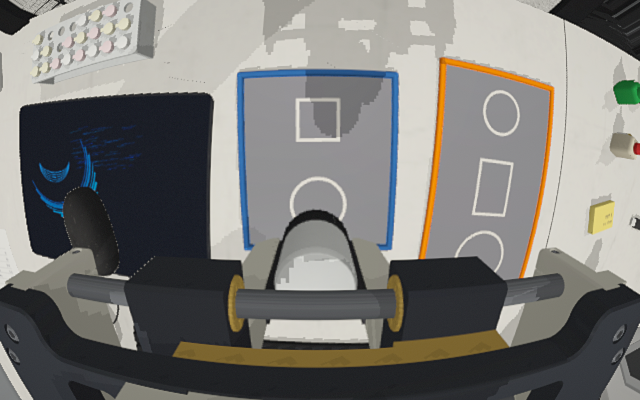

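The wrist view shows the square at (318,120), the lens ring's upper arc at (318,190), the stain ring at (501,113), the box rectangle at (492,188) and part of the dish ring at (480,250). I'll fit them all.

Run:
```python
from h import *
from scipy.optimize import least_squares
p=manip.snapshot("wrist");p["fish"]=1;im=p["pixels"]
bg=cv2.medianBlur(im,31).astype(int)
m=(im.min(2).astype(int)-bg.min(2)>30)
def pts(x0,y0,x1,y1):
    q=np.argwhere(m[y0:y1,x0:x1])[:,::-1]+[x0,y0]; return world(p,q,4)[:,:2]
for n,r in dict(lens=(286,170,352,208),stain=(478,86,525,140),dish=(455,226,505,265)).items():
    w=pts(*r);rad=dict(lens=26,stain=23,dish=32)[n]
    f=least_squares(lambda a:np.hypot(*(w-a[:2]).T)-a[2],[*w.mean(0),rad],loss="soft_l1"); 
    g=least_squares(lambda a:np.hypot(*(w-a[:2]).T)-rad,w.mean(0),loss="soft_l1")
    print(n,len(w),f.x.round(1),g.x.round(1))
for n,r in dict(oil=(290,92,346,146),box=(468,154,518,222)).items(): print(n,cv2.minAreaRect(pts(*r).astype(np.float32)))
go([556.7,-347.7,60],92.6)
```

```text
lens 315 [ 556.7 -347.3   25.1] [ 557.8 -347.4]
stain 354 [ 450.8 -160.7   22.6] [ 450.8 -160.7]
dish 212 [ 611.5 -163.5   31.6] [ 612.  -163.7]
oil ((477.1803894042969, -350.8587951660156), (40.21804428100586, 39.69031524658203), 2.4885952472686768)
box ((531.1281127929688, -162.02374267578125), (45.11465835571289, 60.793704986572266), 89.00592803955078)
clock 5.95 at [ 557.4 -344.4  139. ] yaw 92.7 shift cm [ 0.08 -0.34  7.9 ] dist 7.9 spin rad 0.002
```

```bash
python3 -m inch '[[1,[0,0,3],0],[1,[0,0,3],0],[1,[0,0,2.2],0],[1,[0,0,0.8],0],[1,[0,0,0],0],[1,[0,0,0],0],[1,[0,0,0],0]]'
python3 - <<'E'
from h import *
go([557,-347.4,41.6],92.6)
E
```

```text
clock: 6.53
ee_pos: [558.6, -347.0, 51.2]
tool_rot: [-0.023, 1.0, -0.001, 0.002]
force: [-0.3, 0.5, -1.4]
grip_width: 38.6
finger_force: 25.0
clock 6.53 at [ 558.6 -347.    51.2] yaw 92.6 shift cm [ 0.17 -0.04  0.96] dist 1.0 spin rad 0.000
```

```bash
python3 -m inch '[[1,[0.12,0,0.5],0],[1,[0,0,0.3],0],[1,[0,0,0.15],0],[1,[0,0,0],0],[1,[0,0,0],0]]'
python3 - <<'E'
from h import *
go([557,-347.4,41.6],92.6)
E
```

```text
clock: 6.95
ee_pos: [556.2, -347.2, 41.4]
tool_rot: [-0.023, 1.0, -0.001, 0.0]
force: [-0.8, 0.4, 6.1]
grip_width: 38.5
finger_force: 25.0
clock 6.95 at [ 556.2 -347.2   41.4] yaw 92.6 shift cm [-0.08 -0.02 -0.02] dist 0.1 spin rad -0.000
```

```bash
python3 -m inch '[[-1,[0,0,0],0],[-1,[0,0,0],0],[-1,[0,0,0],0],[-1,[0,0,0],0],[-1,[0,0,0],0],[-1,[0,0,-2],0],[-1,[0,0,-4],0],[-1,[0,0,-4],0],[-1,[0,0,-3],0]]'
python3 - <<'E'
from h import *
go([453,57,170],72)
E
python3 -m inch '[[-1,[0.78,3.71,0],0],[-1,[0.78,3.71,0],0],[-1,[0.78,3.71,0],0],[-1,[0.78,3.71,0],0],[-1,[0.78,3.71,0],0],[-1,[0.78,3.71,0],0],[-1,[0.78,3.71,0],0],[-1,[0.78,3.71,0],0],[-1,[0.78,3.71,0],0],[-1,[0.78,3.71,0],0],[-1,[0.78,3.71,0],0],[-1,[0,0,0],0.12],[-1,[0,0,0],0.12],[-1,[0,0,0],0.12],[-1,[0,0,0],0]]'
python3 - <<'E'
from h import *
p=manip.snapshot("wrist");p["fish"]=1;im=p["pixels"]
for d in manip.landmark_of("oil_bottle",p): print(d["point"],d["confidence"],pix(p,d["point"]).round())
u,v=pix(p,[455,57,20])[0].astype(int);print(u,v)
x0,y0=max(u-60,0),max(v-50,0);print(x0,y0)
cv2.imwrite("pics/c3.png",cv2.resize(im[y0:v+50,x0:u+60],None,fx=5,fy=5,interpolation=cv2.INTER_CUBIC))
go([453,57,170],72)
t=manip.snapshot("top");cv2.imwrite("pics/t1.png",cv2.resize(t["pixels"][140:260,320:480],None,fx=4,fy=4))
E
```

```text
clock: 7.7
ee_pos: [556.8, -347.2, 172.7]
tool_rot: [-0.023, 1.0, -0.001, 0.001]
force: [-0.2, 0.2, 0.2]
grip_width: 91.4
finger_force: 0.0
clock 7.70 at [ 556.8 -347.2  172.7] yaw 92.6 shift cm [ 8.53 40.84  0.19] dist 41.7 spin rad 0.359
clock: 8.95
ee_pos: [451.8, 57.5, 169.9]
tool_rot: [0.157, 0.988, -0.0, 0.0]
force: [0.3, 1.0, -0.1]
grip_width: 93.1
finger_force: 0.0
[451.8, 62.1, 3.9] 0.96 [[319. 194.]]
[379.3, 55.4, 1.2] 0.67 [[291. 130.]]
315 201
255 151
clock 9.05 at [451.8  57.1 169.8] yaw 72.2 shift cm [-0.11  0.03 -0.02] dist 0.1 spin rad 0.003
```

View pics/c3.png

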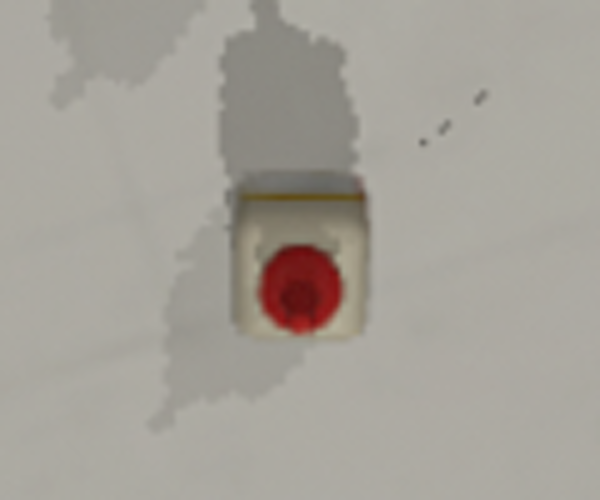

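The cream bottle is square to the image, with its body from (302,190) to (329,218) and the red cap at (315,209).

Run:
```python
from h import *
p=manip.snapshot("wrist");p["fish"]=1
c=world(p,[[315.3,209]],42)[0];b=world(p,[[315.3,218.6]],36)[0];l=world(p,[[301.8,211],[328.6,211]],36);print(c,b,l)
go([c[0],c[1],22],72)
```

```text
[456.53539179  56.07057412  42.        ] [467.21782033  52.61808961  36.        ] [[455.98038206  42.61551814  36.        ]
 [463.88984681  67.12119256  36.        ]]
clock 9.15 at [451.8  56.9 169.8] yaw 72.1 shift cm [-0.47  0.07 14.78] dist 14.8 spin rad 0.001
```

View pics/t1.png

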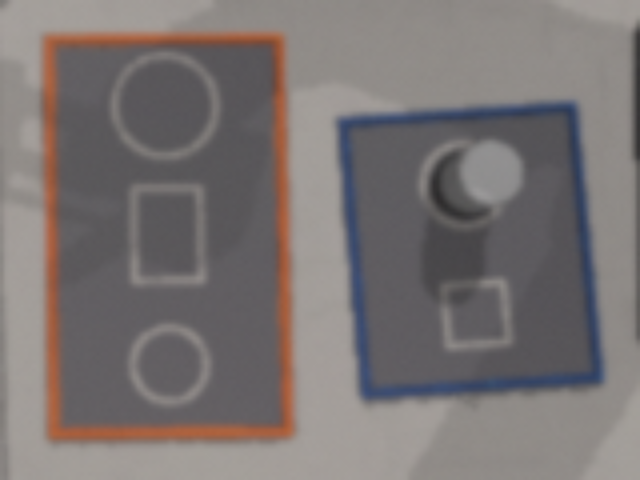

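```bash
python3 -m inch '[[-1,[-0.33,0.05,4],0],[-1,[0,0,4],0],[-1,[0,0,4],0],[-1,[0,0,2],0],[-1,[0,0,0.7],0],[-1,[0,0,0],0],[1,[0,0,0],0],[1,[0,0,0],0],[1,[0,0,0],0],[1,[0,0,0],0],[1,[0,0,0],0],[1,[0,0,0],0],[1,[0,0,0],0],[1,[0,0,0],0],[1,[0,0,0],0]]' 15
python3 - <<'E'
from h import *
go([477.2,-350.9,132],92.5)
E
```

```text
clock: 10.4
ee_pos: [455.1, 56.5, 22.8]
tool_rot: [0.157, 0.988, -0.0, -0.0]
force: [-0.1, -0.3, -0.4]
grip_width: 37.4
finger_force: 0.0
clock 10.40 at [455.1  56.5  22.8] yaw 72.0 shift cm [-14.72 -38.05 -10.92] dist 42.2 spin rad -0.358
```

Still closing. I'll continue, then lift and travel.

```bash
python3 -m inch '[[1,[0,0,0],0],[1,[0,0,0],0],[1,[0,0,0],0],[1,[0,0,0],0]]'
python3 -m inch '[[1,[0,0,-3.6],0],[1,[0,0,-3.6],0],[1,[0,0,-3.6],0],[1,[-1.34,-3.46,0],0],[1,[-1.34,-3.46,0],0],[1,[-1.34,-3.46,0],0],[1,[-1.34,-3.46,0],0],[1,[-1.34,-3.46,0],0],[1,[-1.34,-3.46,0],0],[1,[-1.34,-3.46,0],0],[1,[-1.34,-3.46,0],0],[1,[-1.34,-3.46,0],0],[1,[-1.34,-3.46,0],0],[1,[-1.34,-3.46,0],0],[1,[0,0,0],-0.119],[1,[0,0,0],-0.119],[1,[0,0,0],-0.119],[1,[0,0,0],0],[1,[0,0,0],0]]'
python3 - <<'E'
from h import *
go([477.2,-350.9,26.8],92.5)
E
```

```text
clock: 10.73
ee_pos: [455.0, 56.4, 22.7]
tool_rot: [0.157, 0.988, -0.0, -0.0]
force: [-1.0, -0.8, 0.2]
grip_width: 26.9
finger_force: 15.0
clock: 12.32
ee_pos: [477.0, -351.0, 130.4]
tool_rot: [-0.019, 1.0, 0.0, -0.0]
force: [-0.8, -0.3, -1.0]
grip_width: 26.8
finger_force: 15.0
clock 12.32 at [ 477.  -351.   130.4] yaw 92.2 shift cm [-0.03 -0.   10.36] dist 10.4 spin rad -0.005
```

```bash
python3 -m inch '[[1,[0,0,3.5],-0.005],[1,[0,0,3.5],0],[1,[0,0,1.8],0],[1,[0,0,0.7],0],[1,[0,0,0],0],[1,[0,0,0],0],[1,[0,0,0],0]]'
python3 - <<'E'
from h import *
go([477.2,-350.9,26.8],92.5)
E
```

```text
clock: 12.9
ee_pos: [478.6, -351.7, 37.4]
tool_rot: [-0.023, 1.0, -0.001, 0.001]
force: [0.5, -0.7, -0.9]
grip_width: 26.7
finger_force: 15.0
clock 12.90 at [ 478.6 -351.7   37.4] yaw 92.7 shift cm [0.14 0.09 1.06] dist 1.1 spin rad 0.003
```

```bash
python3 -m inch '[[1,[0.06,0.04,0.6],0],[1,[0,0,0.3],0],[1,[0,0,0.15],0],[1,[0,0,0],0],[1,[0,0,0],0]]'
python3 - <<'E'
from h import *
go([477.2,-350.9,26.8],92.5)
E
```

```text
clock: 13.32
ee_pos: [477.1, -350.9, 26.7]
tool_rot: [-0.023, 1.0, -0.0, 0.0]
force: [-1.8, 0.9, 6.0]
grip_width: 26.9
finger_force: 15.1
clock 13.32 at [ 477.1 -350.9   26.7] yaw 92.7 shift cm [-0.01  0.   -0.01] dist 0.0 spin rad 0.003
```

```bash
python3 -m inch '[[-1,[0,0,0],0],[-1,[0,0,0],0],[-1,[0,0,0],0],[-1,[0,0,0],0],[-1,[0,0,0],0],[-1,[0,0,0],0],[-1,[0,0,-2],0],[-1,[0,0,-4],0],[-1,[0,0,-4],0],[-1,[0,0,-4],0],[-1,[0,0,0],0]]'
python3 -m inch '[[-1,[0,3.93,0],0],[-1,[0,3.93,0],0],[-1,[0,3.93,0],0],[-1,[0,3.93,0],0],[-1,[0,3.93,0],0],[-1,[0,3.93,0],0],[-1,[0,3.93,0],0],[-1,[0,3.93,0],0],[-1,[0,3.93,0],0],[-1,[0,3.93,0],0],[-1,[0,3.93,0],0],[-1,[0,3.93,0],0],[-1,[0,3.93,0],0],[-1,[0,3.93,0],0],[-1,[0,3.93,0],0],[-1,[0,3.93,0],0]]'
python3 -m inch '[[-1,[0,0,0],0.124],[-1,[0,0,0],0.124],[-1,[0,0,0],0.124],[-1,[0,0,0],0.124],[-1,[0,0,0],0.124],[-1,[0,0,0],0.124],[-1,[0,0,0],0.124],[-1,[0,0,0],0.124],[-1,[0,0,0],0.124],[-1,[0,0,0],0.124],[-1,[0,0,0],0.124],[-1,[0,0,0],0.124],[-1,[0,0,0],0.124],[-1,[0,0,0],0],[-1,[0,0,0],0]]'
python3 - <<'E'
from h import *
p=manip.snapshot("wrist");p["fish"]=1;im=p["pixels"]
for n in("pink_dish","cover_box"):
  for d in manip.landmark_of(n,p): print(n,d["point"],d["confidence"],pix(p,d["point"]).round())
cv2.imwrite("pics/w4.png",im)
go([449,277,150],0)
E
```

```text
clock: 14.23
ee_pos: [481.3, -353.3, 173.6]
tool_rot: [-0.024, 1.0, -0.005, 0.007]
force: [0.8, -0.2, 0.3]
grip_width: 91.8
finger_force: 0.0
clock: 15.57
ee_pos: [446.6, 279.3, 165.1]
tool_rot: [-0.024, 1.0, -0.0, 0.0]
force: [0.8, -0.3, 0.4]
grip_width: 93.0
finger_force: 0.0
clock: 16.82
ee_pos: [446.8, 277.5, 165.0]
tool_rot: [0.704, 0.711, -0.0, 0.0]
force: [0.4, -0.0, 0.1]
grip_width: 93.1
finger_force: 0.0
pink_dish [446.2, 278.0, -3.1] 0.71 [[314. 195.]]
cover_box [562.8, 273.0, -1.1] 0.89 [[420. 201.]]
clock 16.97 at [447.  277.4 165.2] yaw 0.5 shift cm [-0.04  0.2   1.52] dist 1.5 spin rad 0.008
```

View pics/w4.png

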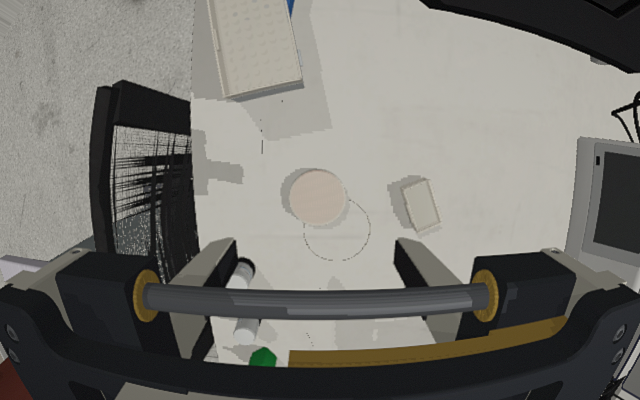

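The dish is centred at about (318,196) and the cover box at (421,204). Next I segment both.

Run:
```python
from h import *
p=manip.snapshot("wrist");p["fish"]=1;im=p["pixels"].astype(int)
m=((im[...,2]-im[...,0])>22).astype(np.uint8);m[:150]=0;m[240:]=0;m[:,:270]=0;m[:,370:]=0
q=np.argwhere(m)[:,::-1];w=world(p,q,14)[:,:2]
print(len(q),q.min(0),q.max(0),cv2.minEnclosingCircle(w.astype(np.float32)),np.median(w,0))
cv2.imwrite("pics/c4.png",cv2.resize(p["pixels"][165:245,270:450],None,fx=4.4,fy=4.4,interpolation=cv2.INTER_CUBIC))
```

```text
1672 [291 170] [343 222] ((448.4681091308594, 279.7132263183594), 27.419727325439453) [446.04181812 280.56533973]
```

View pics/c4.png

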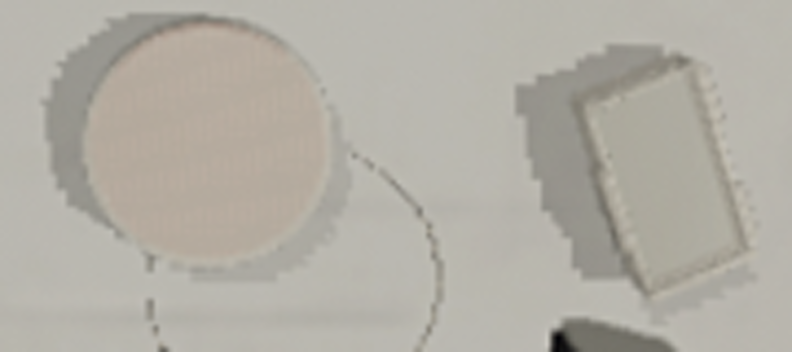

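```bash
python3 -m inch '[[-1,[0.15,0.18,4],0.008],[-1,[0,0,4],0],[-1,[0,0,4],0],[-1,[0,0,2],0],[-1,[0,0,0.85],0],[-1,[0,0,0],0],[1,[0,0,0],0],[1,[0,0,0],0],[1,[0,0,0],0],[1,[0,0,0],0],[1,[0,0,0],0],[1,[0,0,0],0],[1,[0,0,0],0],[1,[0,0,0],0]]' 12
python3 - <<'E'
from h import *
go([611.3,-163.7,100],0)
E
```

```text
clock: 18.18
ee_pos: [449.0, 279.0, 17.0]
tool_rot: [0.708, 0.706, 0.0, 0.0]
force: [-0.6, -0.2, 0.7]
grip_width: 53.2
finger_force: 12.0
clock 18.18 at [449. 279.  17.] yaw -0.1 shift cm [-44.24  16.31  -8.31] dist 47.9 spin rad -0.002
```

```bash
python3 -m inch '[[1,[0,0,-2.5],0],[1,[0,0,-3.5],0],[1,[0,0,-4],0],[1,[-3.68,1.36,0],0],[1,[-3.68,1.36,0],0],[1,[-3.68,1.36,0],0],[1,[-3.68,1.36,0],0],[1,[-3.68,1.36,0],0],[1,[-3.68,1.36,0],0],[1,[-3.68,1.36,0],0],[1,[-3.68,1.36,0],0],[1,[-3.68,1.36,0],0],[1,[-3.68,1.36,0],0],[1,[-3.68,1.36,0],0],[1,[-3.68,1.36,0],0],[1,[0,0,0],0],[1,[0,0,0],0],[1,[0,0,0],0],[1,[0,0,0],0]]'
python3 - <<'E'
from h import *
go([611.3,-163.7,21],0)
E
```

```text
clock: 19.77
ee_pos: [610.9, -160.6, 116.4]
tool_rot: [0.707, 0.707, 0.0, -0.001]
force: [0.4, 0.5, 0.0]
grip_width: 53.4
finger_force: 12.0
clock 19.77 at [ 610.9 -160.6  116.4] yaw 0.0 shift cm [-0.33  0.05  9.54] dist 9.5 spin rad 0.001
```

```bash
python3 -m inch '[[1,[0,0,3.5],0],[1,[0,0,3],0],[1,[0,0,1.7],0],[1,[0,0,0.6],0],[1,[0,0,0],0],[1,[0,0,0],0],[1,[0,0,0],0]]'
python3 - <<'E'
from h import *
go([611.3,-163.7,21],0)
E
```

```text
clock: 20.35
ee_pos: [612.5, -162.7, 30.4]
tool_rot: [0.707, 0.707, 0.001, 0.001]
force: [0.9, 0.2, 1.1]
grip_width: 53.2
finger_force: 12.0
clock 20.35 at [ 612.5 -162.7   30.4] yaw -0.1 shift cm [-0.09 -0.13  0.94] dist 1.0 spin rad -0.001
```

```bash
python3 -m inch '[[1,[-0.06,-0.06,0.5],0],[1,[0,0,0.3],0],[1,[0,0,0.12],0],[1,[0,0,0],0],[1,[0,0,0],0]]'
python3 - <<'E'
from h import *
go([611.3,-163.7,21],0)
E
```

```text
clock: 20.77
ee_pos: [611.1, -163.9, 20.8]
tool_rot: [0.708, 0.706, 0.0, 0.001]
force: [-1.7, 0.1, 4.2]
grip_width: 53.1
finger_force: 12.0
clock 20.77 at [ 611.1 -163.9   20.8] yaw -0.1 shift cm [ 0.02  0.02 -0.02] dist 0.0 spin rad -0.002
```

```bash
python3 -m inch '[[-1,[0,0,0],0],[-1,[0,0,0],0],[-1,[0,0,0],0],[-1,[0,0,0],0],[-1,[0,0,0],0],[-1,[0,0,-2],0],[-1,[0,0,-4],0],[-1,[0,0,-4],0],[-1,[0,0,-4],0],[-1,[0,0,0],0]]'
python3 -m inch '[[-1,[3.96,-0.45,0],0],[-1,[3.96,-0.45,0],0],[-1,[3.96,-0.45,0],0],[-1,[3.96,-0.45,0],0],[-1,[3.96,-0.45,0],0],[-1,[3.96,-0.45,0],0],[-1,[3.96,-0.45,0],0],[-1,[3.96,-0.45,0],0],[-1,[3.96,-0.45,0],0],[-1,[3.96,-0.45,0],0],[-1,[3.96,-0.45,0],0],[-1,[0,0,0],-0.105],[-1,[0,0,0],-0.105],[-1,[0,0,0],-0.105],[-1,[0,0,0],0],[-1,[0,0,0],0],[-1,[0,0,0],0]]'
python3 - <<'E'
from h import *
p=manip.snapshot("wrist");p["fish"]=1;im=p["pixels"]
for d in manip.landmark_of("cover_box",p): print(d["point"],d["confidence"],pix(p,d["point"]).round())
go([562,272,150],18)
cv2.imwrite("pics/c5.png",cv2.resize(im[150:260,230:390],None,fx=4.8,fy=4.8,interpolation=cv2.INTER_CUBIC))
E
```

```text
clock: 21.6
ee_pos: [615.9, -165.4, 168.4]
tool_rot: [0.708, 0.706, 0.004, 0.007]
force: [1.6, -0.3, 0.6]
grip_width: 93.3
finger_force: 0.0
clock: 23.02
ee_pos: [562.0, 271.8, 159.3]
tool_rot: [0.589, 0.808, -0.0, -0.0]
force: [0.1, -0.5, -0.2]
grip_width: 93.0
finger_force: 0.0
[561.1, 273.4, 2.8] 0.84 [[315. 196.]]
clock 23.12 at [562.  271.9 159.4] yaw 17.8 shift cm [0.01 0.   0.94] dist 0.9 spin rad -0.003
```

View pics/c5.png

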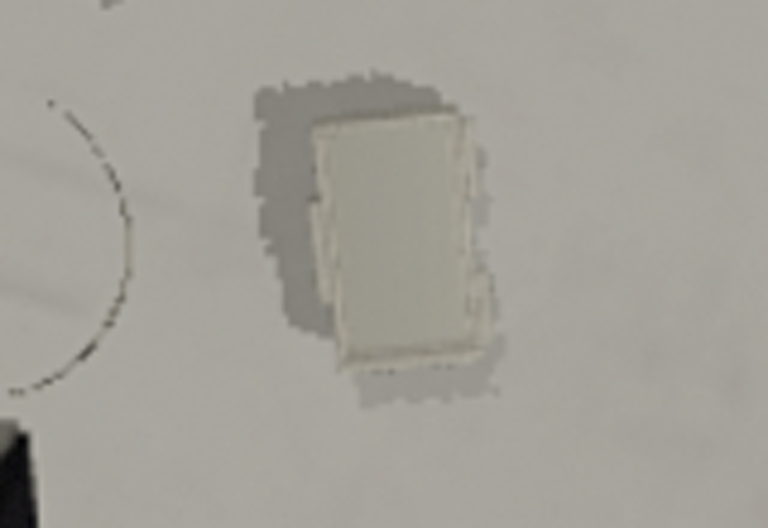

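The box lid spans (296,176)–(331,225) and sits about 6° counter-clockwise of the gripper. I'll work out its centre and the spin.

Run:
```python
from h import *
p=manip.snapshot("wrist");p["fish"]=1
c=np.array([[318,125],[460,110],[487,350],[343,362]])/4.8+[230,150]
w=world(p,c,18)[:,:2];print(w.round(1),w.mean(0))
s=w[1]-w[0]+w[2]-w[3];l=w[1]-w[2]+w[0]-w[3];print(np.degrees(np.arctan2(s[1],s[0])),np.degrees(np.arctan2(l[1],l[0])),np.hypot(*s)/2,np.hypot(*l)/2)
go([*w.mean(0),17],23)
```

```text
[[537.3 290.1]
 [563.5 301.7]
 [584.6 255.7]
 [556.8 244.1]] [560.5555063 272.9038532]
23.334465549191414 113.80882901453015 29.331286365960178 50.296855670954834
clock 23.17 at [562.  272.  159.5] yaw 17.9 shift cm [ 0.13 -0.11 14.25] dist 14.3 spin rad -0.090
```

```bash
python3 -m inch '[[-1,[0.13,-0.11,4],-0.1],[-1,[0,0,4],0],[-1,[0,0,3.6],0],[-1,[0,0,2],0],[-1,[0,0,0.65],0],[-1,[0,0,0],0],[1,[0,0,0],0],[1,[0,0,0],0],[1,[0,0,0],0],[1,[0,0,0],0],[1,[0,0,0],0],[1,[0,0,0],0],[1,[0,0,0],0],[1,[0,0,0],0],[1,[0,0,0],0],[1,[0,0,0],0],[1,[0,0,0],0],[1,[0,0,0],0]]' 10
python3 - <<'E'
from h import *
go([531.1,-162.1,100],89.1)
E
```

```text
clock: 24.67
ee_pos: [560.4, 272.9, 17.0]
tool_rot: [0.547, 0.837, -0.0, -0.0]
force: [-0.2, -0.5, -0.3]
grip_width: 30.3
finger_force: 10.0
clock 24.67 at [560.4 272.9  17. ] yaw 23.7 shift cm [-38.67 -20.15  -8.29] dist 44.4 spin rad -1.142
```

```bash
python3 -m inch '[[1,[0,0,-2.5],0],[1,[0,0,-3.5],0],[1,[0,0,-4],0],[1,[-3.52,-1.83,0],0],[1,[-3.52,-1.83,0],0],[1,[-3.52,-1.83,0],0],[1,[-3.52,-1.83,0],0],[1,[-3.52,-1.83,0],0],[1,[-3.52,-1.83,0],0],[1,[-3.52,-1.83,0],0],[1,[-3.52,-1.83,0],0],[1,[-3.52,-1.83,0],0],[1,[-3.52,-1.83,0],0],[1,[-3.52,-1.83,0],0]]'
python3 -m inch '[[1,[0,0,0],-0.114],[1,[0,0,0],-0.114],[1,[0,0,0],-0.114],[1,[0,0,0],-0.114],[1,[0,0,0],-0.114],[1,[0,0,0],-0.114],[1,[0,0,0],-0.114],[1,[0,0,0],-0.114],[1,[0,0,0],-0.114],[1,[0,0,0],-0.114],[1,[0,0,0],0],[1,[0,0,0],0],[1,[0,0,0],0]]'
python3 - <<'E'
from h import *
go([531.1,-162.1,21],89.1)
p=manip.snapshot("wrist");p["fish"]=1
cv2.imwrite("pics/c6.png",cv2.resize(p["pixels"][130:280,210:430],None,fx=3.6,fy=3.6,interpolation=cv2.INTER_CUBIC))
E
```

```text
clock: 25.83
ee_pos: [531.2, -164.4, 117.2]
tool_rot: [0.547, 0.837, 0.0, 0.0]
force: [0.7, 0.4, -0.2]
grip_width: 30.2
finger_force: 10.0
clock: 26.92
ee_pos: [531.5, -162.6, 117.0]
tool_rot: [0.01, 1.0, -0.0, -0.0]
force: [-0.3, -0.3, 0.1]
grip_width: 29.9
finger_force: 10.0
clock 26.92 at [ 531.5 -162.6  117. ] yaw 88.8 shift cm [0.04 0.05 9.6 ] dist 9.6 spin rad -0.005
```

View pics/c6.png

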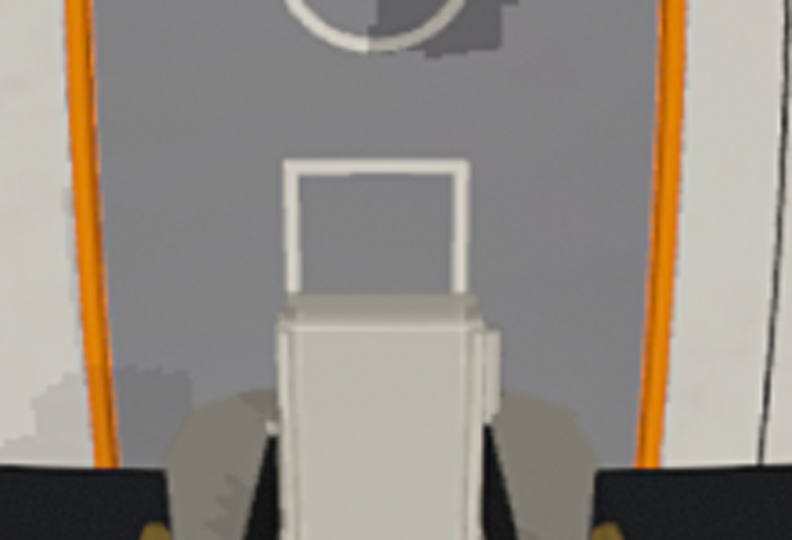

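The held box is square to its outline at crop centre (382,322). I'll work out its offset in the grip.

```bash
python3 - <<'E'
from h import *
p=manip.snapshot("wrist");p["fish"]=1
q=np.array([[285,322],[480,325],[288,297],[474,297]])/3.6+[210,130]
print(world(p,q[:2],118),world(p,q[2:],102)); go([531.1,-162.1,21],89.1)
E
python3 -m inch '[[1,[0,0,3.5],0],[1,[0,0,3],0],[1,[0,0,1.7],0],[1,[0,0,0.6],0],[1,[0,0,0],0],[1,[0,0,0],0],[1,[0,0,0],0]]'
python3 - <<'E'
from h import *
go([531.1,-162.1,21],89.1)
E
```

```text
[[ 507.19032295 -174.81086682  118.        ]
 [ 508.19463413 -146.95554067  118.        ]] [[ 507.95699645 -175.6823088   102.        ]
 [ 508.53735749 -146.51212115  102.        ]]
clock 27.02 at [ 531.6 -162.4  117.1] yaw 88.9 shift cm [0.05 0.03 9.61] dist 9.6 spin rad -0.004
clock: 27.6
ee_pos: [532.8, -162.6, 30.4]
tool_rot: [0.009, 1.0, -0.0, 0.001]
force: [0.2, 0.5, 1.2]
grip_width: 30.5
finger_force: 10.0
clock 27.60 at [ 532.8 -162.6   30.4] yaw 89.0 shift cm [0.17 0.05 0.94] dist 1.0 spin rad -0.002
```

```bash
python3 -m inch '[[1,[0.18,0,0.5],0],[1,[0,0,0.3],0],[1,[0,0,0.12],0],[1,[0,0,0],0],[1,[0,0,0],0]]'
python3 - <<'E'
from h import *
go([530,-162.3,21],89.1)
E
```

```text
clock: 28.02
ee_pos: [529.8, -162.7, 20.9]
tool_rot: [0.009, 1.0, -0.0, 0.0]
force: [-1.8, -0.1, 5.6]
grip_width: 30.3
finger_force: 10.0
clock 28.02 at [ 529.8 -162.7   20.9] yaw 89.0 shift cm [-0.02  0.04 -0.01] dist 0.0 spin rad -0.002
```

```bash
python3 -m inch '[[-1,[0,0,0],0],[-1,[0,0,0],0],[-1,[0,0,0],0],[-1,[0,0,0],0],[-1,[0,0,0],0],[-1,[0,0,0],0],[-1,[0,0,-2],0],[-1,[0,0,-4],0],[-1,[0,0,-4],0],[-1,[0,0,-4],0],[-1,[0,0,0],0],[-1,[-1.98,3.04,0],0],[-1,[-1.98,3.04,0],0],[-1,[-1.98,3.04,0],0],[-1,[-1.98,3.04,0],0],[-1,[-1.98,3.04,0],0],[-1,[-1.98,3.04,0],0],[-1,[-1.98,3.04,0],0],[-1,[0,0,0],0],[-1,[0,0,0],0]]'
python3 - <<'E'
from h import *
go([672,49,33],89)
p=manip.snapshot("wrist");p["fish"]=1
for d in manip.landmark_of("stain_bottle",p): print(d["point"],d["confidence"],pix(p,d["point"]).round())
cv2.imwrite("pics/w7.png",p["pixels"])
E
```

```text
clock: 29.68
ee_pos: [672.2, 51.5, 158.9]
tool_rot: [0.006, 1.0, 0.001, -0.0]
force: [-0.2, -0.4, -1.3]
grip_width: 93.1
finger_force: 0.0
clock 29.68 at [672.2  51.5 158.9] yaw 89.3 shift cm [ 0.   -0.27 12.59] dist 12.6 spin rad 0.005
[670.0, 43.9, -1.0] 0.71 [[307. 195.]]
```

View pics/w7.png

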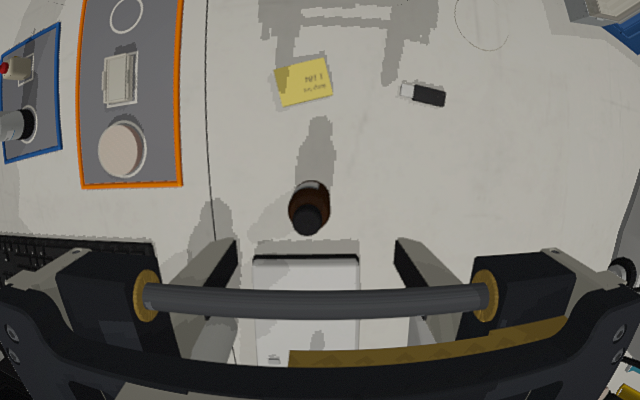

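The bottle cap is at (308,221) and the body at (310,202). In the trays, the box, dish, case and oil bottle all look seated.

Run:
```python
from h import *
p=manip.snapshot("wrist");p["fish"]=1;im=p["pixels"]
m=(im.max(2)<75);m[:170]=0;m[240:]=0;m[:,:280]=0;m[:,340:]=0
q=np.argwhere(m)[:,::-1];print(q.min(0),q.max(0))
r=q[(q[:,1]>197)&(q[:,1]<206)];u=[r[:,0].min(),r[:,0].max()]
print(world(p,[[308,221]],87),world(p,[[u[0],201],[u[1],201]],50)); go([672,46.5,33],89)
```

```text
[294 181] [335 235]
[[670.79268875  41.39875415  87.        ]] [[663.79029861  29.30412456  50.        ]
 [664.42812074  64.16090102  50.        ]]
clock 29.83 at [671.6  45.6 159.3] yaw 88.9 shift cm [-0.06  0.12 12.63] dist 12.6 spin rad -0.003
```

```bash
python3 -m inch '[[-1,[0,0,1],0],[-1,[0,0,1],0],[-1,[0,0,0],0],[-1,[0,0,0],0],[-1,[0,0,0],0],[-1,[0,0,0],0]]'
python3 - <<'E'
from h import *
p=manip.snapshot("wrist");p["fish"]=1;im=p["pixels"]
for d in manip.landmark_of("stain_bottle",p): print(d["point"],d["confidence"])
m=((im.max(2)<75)*1).astype(np.uint8);m[:170]=0;m[250:]=0;m[:,:280]=0;m[:,345:]=0
n,l,s,c=cv2.connectedComponentsWithStats(m);k=1+s[1:,4].argmax();print(s[k],c[k])
x,y,w,h=s[k][:4]
print(world(p,[[x+w/2,y+h-10]],87),world(p,[[x+w/2,y+h/2-5]],55)); go([671,46.5,31],89)
E
```

```text
clock: 30.33
ee_pos: [672.3, 47.8, 140.1]
tool_rot: [0.009, 1.0, 0.0, 0.0]
force: [0.6, 0.5, 0.2]
grip_width: 92.6
finger_force: 0.0
[670.7, 46.3, -2.8] 0.87
[ 291  183   45   62 1988] [313.59758551 214.50100604]
[[676.23497856  47.07540287  87.        ]] [[665.82964728  47.09795277  55.        ]]
clock 30.43 at [672.4  48.  140.3] yaw 89.0 shift cm [ 0.14 -0.15 10.93] dist 10.9 spin rad -0.000
```

```bash
python3 -m inch '[[-1,[0.08,-0.11,3.5],0],[-1,[0,0,3.5],0],[-1,[0,0,2.5],0],[-1,[0,0,1.3],0],[-1,[0,0,0],0],[1,[0,0,0],0],[1,[0,0,0],0],[1,[0,0,0],0],[1,[0,0,0],0],[1,[0,0,0],0],[1,[0,0,0],0],[1,[0,0,0],0],[1,[0,0,0],0],[1,[0,0,0],0],[1,[0,0,0],0],[1,[0,0,0],0]]' 18
python3 - <<'E'
from h import *
go([450.8,-160.8,130],89.1)
E
```

```text
clock: 31.77
ee_pos: [671.3, 46.8, 31.9]
tool_rot: [0.009, 1.0, 0.0, -0.0]
force: [-1.0, 0.7, 0.8]
grip_width: 37.8
finger_force: 17.9
clock 31.77 at [671.3  46.8  31.9] yaw 89.0 shift cm [ 21.68 -21.15  -9.81] dist 31.8 spin rad -0.002
```

```bash
python3 -m inch '[[1,[0,0,-2.5],0],[1,[0,0,-3.5],0],[1,[0,0,-4],0],[1,[2.71,-2.64,0],0],[1,[2.71,-2.64,0],0],[1,[2.71,-2.64,0],0],[1,[2.71,-2.64,0],0],[1,[2.71,-2.64,0],0],[1,[2.71,-2.64,0],0],[1,[2.71,-2.64,0],0],[1,[2.71,-2.64,0],0],[1,[0,0,0],0],[1,[0,0,0],0],[1,[0,0,2.5],0],[1,[0,0,3.5],0],[1,[0,0,2.3],0],[1,[0,0,0.5],0],[1,[0,0,0],0],[1,[0,0,0],0],[1,[0,0,0],0]]'
python3 - <<'E'
from h import *
go([450.8,-160.8,36.2],89.1)
p=manip.snapshot("wrist");p["fish"]=1
cv2.imwrite("pics/w8.png",p["pixels"])
E
```

```text
clock: 33.43
ee_pos: [452.4, -160.2, 45.1]
tool_rot: [0.008, 1.0, -0.0, 0.002]
force: [0.1, -0.2, -0.2]
grip_width: 37.5
finger_force: 17.9
clock 33.43 at [ 452.4 -160.2   45.1] yaw 89.0 shift cm [ 0.16 -0.06  0.89] dist 0.9 spin rad -0.001
```

```bash
python3 -m inch '[[1,[0.06,-0.04,0.5],0],[1,[0,0,0.28],0],[1,[0,0,0.12],0],[1,[0,0,0],0],[1,[0,0,0],0],[1,[0,0,0],0]]'
python3 - <<'E'
from h import *
go([450.8,-160.8,36.2],89.1)
E
```

```text
clock: 33.98
ee_pos: [450.4, -160.9, 35.5]
tool_rot: [0.009, 1.0, -0.0, 0.0]
force: [-0.9, 0.7, 5.6]
grip_width: 37.3
finger_force: 18.0
clock 33.98 at [ 450.4 -160.9   35.5] yaw 89.0 shift cm [-0.04  0.01 -0.07] dist 0.1 spin rad -0.002
```

```bash
python3 -m inch '[[-1,[0,0,0],0],[-1,[0,0,0],0],[-1,[0,0,0],0],[-1,[0,0,0],0],[-1,[0,0,0],0],[-1,[0,0,0],0],[-1,[0,0,-2],0],[-1,[0,0,-4],0],[-1,[0,0,-4],0],[-1,[0,0,-4],0],[-1,[0,0,-4],0],[-1,[-4,-3,0],0],[-1,[-4,-3,0],0],[-1,[-2,-3,0],0],[-1,[0,0,0],0],[-1,[0,0,0],0],[-1,[0,0,0],0],[-1,[0,0,0],0],[-1,[0,0,0],0],[-1,[0,0,0],0]]'
python3 - <<'E'
from h import *
p=manip.snapshot("wrist");p["fish"]=1
for n,t in dict(lens_case=(557,-347.4),oil_bottle=(477.2,-350.9),pink_dish=(611.5,-163.7),cover_box=(531.1,-162.1),stain_bottle=(450.8,-160.8)).items():
  for d in manip.landmark_of(n,p)[:2]: print(n,np.round(d["point"],1),"target",t,round(d["confidence"],2))
im=p["pixels"][60:260,180:460];cv2.imwrite("pics/end.png",cv2.resize(im,None,fx=2.8,fy=2.8,interpolation=cv2.INTER_CUBIC))
E
```

```text
clock: 35.65
ee_pos: [535.1, -241.4, 215.1]
tool_rot: [0.008, 1.0, 0.0, -0.0]
force: [-0.7, 0.4, 1.1]
grip_width: 93.1
finger_force: 0.0
lens_case [ 555.1 -345.     3.6] target (557, -347.4) 0.97
lens_case [368.1 126.9   1.9] target (557, -347.4) 0.69
oil_bottle [ 477.9 -344.2    6.3] target (477.2, -350.9) 0.97
oil_bottle [380.8  55.4  -1.2] target (477.2, -350.9) 0.96
pink_dish [ 605.3 -165.3   -0.9] target (611.5, -163.7) 0.81
cover_box [ 534.1 -161.8    5. ] target (531.1, -162.1) 0.7
stain_bottle [ 449.7 -162.3    1.9] target (450.8, -160.8) 0.57
```

View pics/end.png

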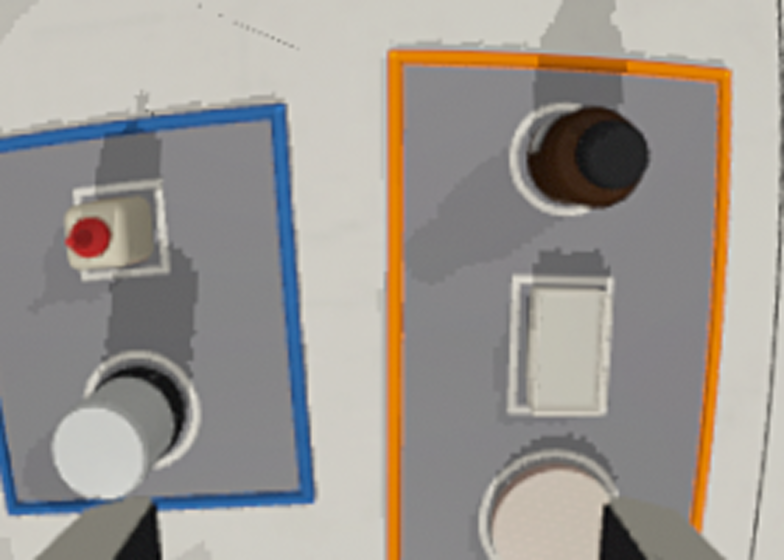

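Everything stands in its outline here: oil bottle at crop (110,232), case at (120,430), stain bottle at (590,157), box at (567,350) and dish at (555,520). I'll check box and dish centring in numbers.

Run:
```python
from h import *
p=manip.snapshot("wrist");p["fish"]=1
f=lambda c,z:world(p,np.array(c)/2.8+[180,60],z)[:,:2]
lid=f([[530,288],[606,288],[601,412],[529,411]],22);out=f([[511,276],[613,278],[607,414],[508,412]],4)
print("lid",lid.round(1).tolist(),lid.mean(0),"outline",out.mean(0))
print("oil base/outline",f([[74,188],[161,181],[168,271],[83,279]],4).mean(0), "oil top",f([[110,232]],38), f([[95,237]],42))
t=manip.snapshot("top");im=t["pixels"].astype(int)
m=((im[...,2]-im[...,0])>15).astype(np.uint8);m[:150]=0;m[183:]=0;m[:,:340]=0;m[:,385:]=0
q=np.argwhere(m)[:,::-1];w=world(t,q,18)[:,:2];print("dish top cam",len(q),(w.min(0)+w.max(0))/2,w.max(0)-w.min(0))
cv2.imwrite("pics/t9.png",cv2.resize(t["pixels"][140:260,320:480],None,fx=5,fy=5,interpolation=cv2.INTER_CUBIC))
go([611,-240,215])
```

```text
lid [[504.9, -180.2], [504.8, -148.3], [557.3, -148.5], [556.3, -179.7]] [ 530.8179886 -164.1725494] outline [ 532.18334935 -163.13007239]
oil base/outline [ 477.44421441 -351.657593  ] oil top [[ 476.90604384 -345.70463077]] [[ 478.32862531 -350.72762906]]
dish top cam 461 [ 616.76021814 -168.17379525] [ 65.67378659 108.10640982]
clock 36.05 at [ 535.4 -242.4  214.9] yaw 89.0 shift cm [-7.55  0.38 -0.01] dist 7.6 spin rad 0.000
```

View pics/t9.png

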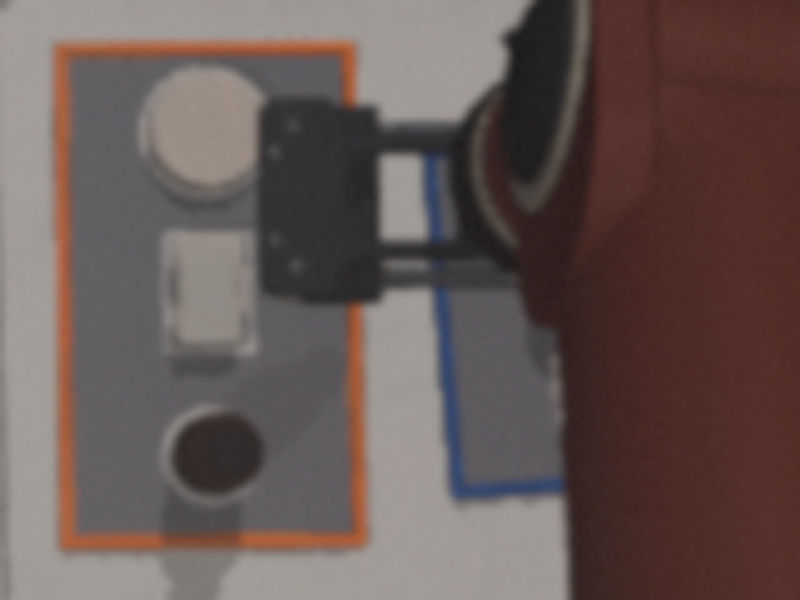

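Run:
```python
from h import *
t=manip.snapshot("top");im=t["pixels"].astype(int)
m=((im[...,2]-im[...,0])>15).astype(np.uint8);m[:151]=0;m[180:]=0;m[:,:345]=0;m[:,372:]=0
q=np.argwhere(m)[:,::-1];w=world(t,q,18)[:,:2]
c,r=cv2.minEnclosingCircle(w.astype(np.float32));print(len(q),c,r,w.min(0),w.max(0))
print(world(t,[[361.25,166.5]],4),world(t,np.array([[209,127]])/5+[320,140],18))
```

```text
401 (621.5647583007812, -157.7064666748047) 40.23820877075195 [ 583.98285992 -190.19473228] [ 646.822461   -126.38302565]
[[ 609.65346808 -166.48284889    4.        ]] [[ 610.17839978 -166.37155019   18.        ]]
```

Dish centre and ring centre agree within about 1 mm, so I'm handing in.

```bash
python3 -c "
from station import manip
print(manip.hand_in())"
```

```text
the job is handed in; nothing more can be done
None
```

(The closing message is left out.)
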